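# Sort the parts off the sorting stand and lid the socket bin

### The arm

A 6-joint arm with a two-finger parallel gripper is mounted at the origin on the work surface. World frame = base frame: x ahead of the robot, y to its left, z up, the work surface at z = 0. Lengths are in m, angles in rad, forces in N, time in s.
With the tool pointing down it reaches from about 0.225 to 0.875 m from the base axis. Payload 3.4 kg.
Tool frame: the origin (TCP) lies on the centre line of the jaws, within the pads' length; the fingertips stand ctrl.tip_reach ahead of it and the grasp point (between the pads) lies 5 mm behind it (ctrl.tip_reach is the distance from the TCP to the fingertips, in m); z points along the fingers, y is the direction in which the jaws open and shut (so a half turn about z gives the same grasp; the last joint's range is limited). The gripper opens to 85 mm and grips with 20 to 120 N. Pads are 22 mm wide; open, the fingers measure 114 mm over their backs; the gripper's body (76 mm by 85 mm) begins 54 mm behind the grasp point. The pads swing forward as they close: fully open they stand 13 mm farther back than shut.
Start: joints at [-1.364, 0.276, 1.505, -0, 1.361, -0.121], TCP at [0.185, -0.544, 0.245] pointing down, gripper open.
Joint ranges: [-2.89, 2.89], [-0.75, 2.08], [0.22, 2.7], [-1.18, 4.32], [0.11, 2.71], [-2.7, 2.7]. Speed limits (rad/s): [2.57, 2.57, 3.14, 3.14, 3.14, 3.14].

### API

Orientations are given as a unit quaternion [w, x, y, z].
In Python, from station import ctrl, imaging gives the robot as it stands.
- The arm moves only by the tool jog_arm, never from a script. Its argument "steps" is a list of rows, each a list of 2 entries, a list of its own where there are three numbers: the shift along the tool's x, y, z in cm, then the turn about the tool's z in rad. In form: [[[x, y, z], turn], ...]. A call has 1 to 5 rows; each row shifts and turns the commanded pose from where the row before left it, along the tool's axes as they then stand; what a row does not reach is not made up. A row lasts 1/12 s, in which the tool goes at most 41.7 mm and 7.16 degrees, less where a joint would pass 70% of its speed; a pose out of reach is approached as far as the arm can. A call is refused whole if a number of a shift passes 4.17 or a number of a turn 0.125, either way. A call with a gripper value outside its range is refused whole. "grip" is the finger opening in cm, from 0 to 8.54, set as the call begins (left out, the last holds). The fingers move at their own pace and stop on an object; the grip force is fixed at half the most. Time passes only in rows, so rows that do not move let the fingers close. It gives the time, the measured TCP pose, the force and the opening at its end, in the units of the state.
- ctrl.observe(): the state, without advancing time (a new reading comes with each control period).
- imaging.camera(name): name is "scene" or "top"; returns the picture (400x640x3 uint8, blue, green, red); there is no depth.
- imaging.calibration(name): a dict with "fx", "fy", "cx", "cy" (pixels), "T" (4x4, takes a point from camera to world coordinates). Camera axes: x right, y down, z forward; pixel columns grow to the right and rows downward; lengths in m; the calibration is good to about 2 mm. A picture is of the moment at which its call begins. calibration takes no time and is no camera call.
- ctrl.close_job(): hands the job in, once; it reports no verdict.
The state is a dict: "clock": time; "joint_pos": joint angles; "qd": joint speeds; "joint_torque": joint torques, N m; "position": TCP position; "orientation": TCP orientation; "contact_force": force on the tool from outside, world axes, zero at the start; "ft_torque": the same for the moment, N m; "width": finger opening in m.
Only numpy, scipy, OpenCV 4.12 (cv2) and the standard library are available. Lean on these libraries where they do the work, as an engineer would, in place of code of your own. Each camera call takes 0.05 s, during which the arm holds its last target. There are 200 camera calls.

### The job

Clear the sorting stand: slide the two steel sockets off its open ends into the red bin and the two brass fittings into the blue bin, sweeping them along the deck rather than picking them up. Once the sockets are in, take the red lid from its sloping rest and fit it on the red bin so that it sits fully home and level. Leave the mug, the yellow can and the amber jar where they are.

Things in the scene. Friction and masses are not known exactly. Their poses are not given: they have to be found in the camera images.
- stand: Sorting stand, fixed, grey metal, 85 mm high. Origin: centre of its underside, on the bench. The parts start standing on its deck in four lanes about 50 mm apart in x, one part in each lane, up to 45 mm from the middle in y.
- deck (a point): Centre of the top face of the sorting stand: a flat aluminium deck, 220 mm along its x by 180 mm along its y, z up. The two edges at x = +-110 mm carry a dark lip 5 mm wide and 6 mm high; the ends at y = +-90 mm are open, with no lip, and a bin stands against each.
- red_bin: Red open parts bin for the sockets, fixed, 220 mm (its x) by 120 mm (its y) by 80 mm high, walls and floor 4 mm. Origin: centre of its underside, on the bench; z up. It stands against one open end of the stand (either one), 2 mm gap, axes parallel to the deck's, its rim 5 mm below the deck.
- blue_bin: Blue open parts bin for the brass fittings, the same size, origin and placing as the red one, at the other end of the stand. It gets no lid.
- socket_a: Steel wrench socket: upright cylinder, 26 mm diameter, 30 mm high, dark hole in its top, about 90 g (60 to 130). Origin: centre of its underside; z along its axis.
- socket_b: A second socket just like socket_a.
- fitting_a: Brass pipe fitting: hexagon 29 mm over its corners and 15 mm high, with a threaded stub 19 mm in diameter on top, 28 mm high in all, about 80 g. Origin: centre of its underside (hexagon down); z along its axis.
- fitting_b: A second fitting just like fitting_a.
- lid: Loose red plastic lid of the red bin, 140 to 280 g. Cover plate 224 mm (x) by 124 mm (y), 4 mm thick; under it a step 8 mm deep that goes inside the bin's walls with 1.8 mm to spare on each side. Origin: centre of the step's underside; z up through the handle. Seated, the plate rests on the bin's rim, origin 72 mm above the bin's; either way round fits.
- lid_handle (a point): Middle of the lid's black handle bar, 34 mm above the lid's origin. The bar is 60 mm long (lid x), 14 mm wide (lid y) and spans 12 to 46 mm above the lid's origin. At the start the lid lies on the rest, its x axis sloping up away from the robot at 30 degrees, so its z axis leans 30 degrees from vertical towards the robot.
- rest: Fixed plywood lid rest to the left or right of the stand: a board sloping up away from the robot at 30 degrees with a ledge at its lower end, 110 mm wide, up to about 145 mm high. Origin: centre of its underside, on the bench.
- mug: Blue mug with a handle, 80 mm diameter, 95 mm high; leave alone. Origin: centre of its underside. It stands beyond the yellow can.
- spray: Yellow can with a white label, 56 mm diameter, 150 mm high, on the side away from the lid rest; leave alone. Origin: centre of its underside.
- jar: Amber glass jar with a white cap and label, 66 mm diameter, 80 mm high, behind the lid rest; leave alone. Origin: centre of its underside.

How it is judged:
By the outcome, as a careful person would: the job done as asked, in the order asked, and still so for the second after the job is handed in, with the robot touching nothing.
It also fails if it takes over 72 s, if anything falls off the work surface, if the arm or the gripper's body presses on something with over 40 N, if the wrist force passes 120 N, or if a joint passes its speed limit or range.

## Working session

There is one attempt and no reset: what is moved stays moved. The work goes in short steps, Python scripts to look and compute and a tool call to move; the robot and the scene stay as the last step left them, time stands still between calls to the robot, and variables do not carry over. Pictures are saved under pics/ and viewed, about 8 in all and at most 12, crops included, and the job is handed in when it is done.

Besides the shell and the picture viewer there is one more tool, called after "Request:" as a command line: name --argument value ..., lists and objects as JSON in quotes. jog_arm: Moves the arm, as the interface text tells. Its arguments: {"type":"object","properties":{"steps":{"type":"array","items":{"type":"array"}},"grip":{"type":"number"}},"required":["steps"]}

```bash
ls; mkdir -p pics
python3 - <<'E'
from station import ctrl, imaging
import cv2,numpy as np
np.set_printoptions(precision=4,suppress=True)
print(ctrl.observe(), ctrl.tip_reach)
for n in ("scene","top"):
    im=imaging.camera(n); cv2.imwrite(f"pics/{n}0.png",im)
    c=imaging.calibration(n); print(n,c)
E
```

```text
pics
{'clock': 0.0, 'joint_pos': array([-1.364 ,  0.2766,  1.5061, -0.    ,  1.3607, -0.121 ]), 'qd': array([ 0.0012, -0.0019,  0.0029, -0.001 ,  0.0004, -0.0006]), 'joint_torque': array([  0.0018, -41.676 , -24.58  ,  -0.0002,   0.0108,  -0.    ]), 'position': array([ 0.185 , -0.5439,  0.2445]), 'orientation': array([-0.0009,  0.9866,  0.1632, -0.    ]), 'contact_force': array([-0.1915,  0.3528, -0.697 ]), 'ft_torque': array([-0.0399, -0.0157, -0.0539]), 'width': 0.08548859649331433} 0.014
scene {'fx': 502.5026060101087, 'fy': 502.5026060101087, 'cx': 316.41123894897953, 'cy': 199.94199032962163, 'T': array([[-0.87  ,  0.2482, -0.426 ,  1.0615],
       [ 0.4924,  0.48  , -0.726 ,  0.8596],
       [ 0.0243, -0.8415, -0.5398,  0.735 ],
       [ 0.    ,  0.    ,  0.    ,  1.    ]])}
top {'fx': 486.492764140005, 'fy': 486.492764140005, 'cx': 315.5863454968929, 'cy': 199.9846678315881, 'T': array([[-0.0015, -0.9886,  0.1505,  0.3818],
       [-0.9999,  0.0034,  0.0125, -0.0116],
       [-0.0129, -0.1505, -0.9885,  1.3079],
       [ 0.    ,  0.    ,  0.    ,  1.    ]])}
```

View pics/top0.png

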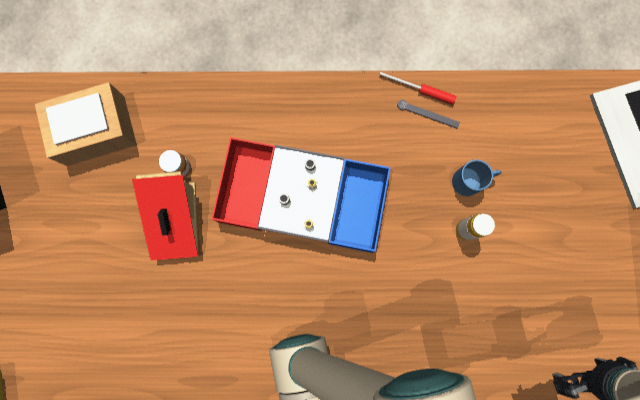

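View pics/scene0.png

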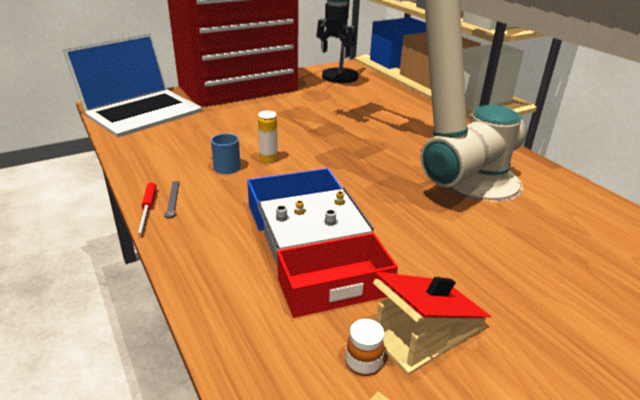

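Top view: the red bin is on the left at about (245,185) and the blue one on the right at (360,205). Sockets are at (310,165) and (285,200), fittings at (312,184) and (309,224). The lid is on its rest at about (166,220), with the jar behind it. The scene view agrees.

```bash
cat > h.py <<'E'
from station import ctrl, imaging
import cv2,numpy as np
from scipy.spatial.transform import Rotation as R
np.set_printoptions(precision=4,suppress=True)
def ray(n,p):
    c=imaging.calibration(n);T=c["T"]
    d=T[:3,:3]@np.array([(p[0]-c["cx"])/c["fx"],(p[1]-c["cy"])/c["fy"],1.]);return T[:3,3],d
def onz(n,p,z):
    o,d=ray(n,p);return o+d*(z-o[2])/d[2]
def proj(n,P):
    c=imaging.calibration(n);T=c["T"];q=T[:3,:3].T@(np.asarray(P)-T[:3,3]);return np.array([c["cx"]+c["fx"]*q[0]/q[2],c["cy"]+c["fy"]*q[1]/q[2]])
def tri(pt,ps):
    A=[];b=[]
    for n,p in (("top",pt),("scene",ps)):
        o,d=ray(n,p);d=d/np.linalg.norm(d);M=np.eye(3)-np.outer(d,d);A.append(M);b.append(M@o)
    return np.linalg.lstsq(np.vstack(A),np.hstack(b),rcond=None)[0]
def pose():
    s=ctrl.observe();q=s["orientation"];return s["position"],R.from_quat([q[1],q[2],q[3],q[0]]).as_matrix(),s
E
cat > m1.py <<'E'
from h import *
im=cv2.imread("pics/top0.png");hsv=cv2.cvtColor(im,cv2.COLOR_BGR2HSV)
H,S,V=cv2.split(hsv)
def big(m,roi):
    k=np.zeros_like(m);x0,y0,x1,y1=roi;k[y0:y1,x0:x1]=m[y0:y1,x0:x1]
    c,_=cv2.findContours(k,cv2.RETR_EXTERNAL,cv2.CHAIN_APPROX_NONE);return max(c,key=cv2.contourArea)
red=(((H<8)|(H>172))&(S>150)&(V>60)).astype(np.uint8)*255
blu=((H>100)&(H<130)&(S>120)&(V>40)).astype(np.uint8)*255
wh=((S<60)&(V>170)).astype(np.uint8)*255
for n,m,roi,z in (("red",red,(205,125,290,240),.08),("blue",blu,(320,140,400,265),.08),("deck",wh,(240,130,360,260),.085)):
    c=big(m,roi);b=cv2.boxPoints(cv2.minAreaRect(c));
    a=cv2.approxPolyDP(cv2.convexHull(c),4,True)[:,0]
    P=np.array([onz("top",p,z) for p in b]);print(n,"box",b.round(1).tolist(),"poly",a.tolist());print(P[:,:2], "ctr",P.mean(0),"sides",np.linalg.norm(P[1]-P[0]),np.linalg.norm(P[2]-P[1]),"ang",np.degrees(np.arctan2(*(P[1]-P[0])[1::-1])))
c=big(red,(125,165,205,270));print("lid",cv2.approxPolyDP(cv2.convexHull(c),4,True)[:,0].tolist())
E
python3 m1.py
python3 - <<'E'
import cv2,numpy as np
t=cv2.imread("pics/top0.png");s=cv2.imread("pics/scene0.png")
a=cv2.resize(t[130:270,120:400],None,fx=2.8,fy=2.1*4/3,interpolation=cv2.INTER_CUBIC)
cv2.imwrite("pics/crop.png",np.hstack([cv2.resize(t[140:260,250:350],(400,480),interpolation=cv2.INTER_CUBIC),cv2.resize(s[165:285,265:365],(400,480),interpolation=cv2.INTER_CUBIC)]))
E
```

```text
red box [[210.5, 221.3000030517578], [225.60000610351562, 135.89999389648438], [275.1000061035156, 144.60000610351562], [260.0, 230.0]] poly [[230, 137], [274, 145], [260, 230], [212, 219]]
[[0.5149 0.2711]
 [0.739  0.2386]
 [0.7148 0.109 ]
 [0.4923 0.1448]] ctr [0.6153 0.1909 0.08  ] sides 0.2263847784392803 0.1318197970216601 ang -8.257823618371383
blue box [[327.8999938964844, 243.60000610351562], [344.0, 158.6999969482422], [390.70001220703125, 167.5], [374.6000061035156, 252.39999389648438]] poly [[345, 159], [389, 168], [374, 251], [329, 243]]
[[ 0.4577 -0.027 ]
 [ 0.6765 -0.0697]
 [ 0.6527 -0.1895]
 [ 0.4353 -0.144 ]] ctr [ 0.5555 -0.1076  0.08  ] sides 0.22295418465703692 0.12219338784917269 ang -11.032668966683348
deck box [[257.79998779296875, 226.10000610351562], [274.1000061035156, 145.60000610351562], [343.8999938964844, 159.8000030517578], [327.5, 240.1999969482422]] poly [[275, 148], [342, 160], [327, 239], [258, 225]]
[[ 0.5018  0.15  ]
 [ 0.7107  0.1111]
 [ 0.6724 -0.0691]
 [ 0.4657 -0.0261]] ctr [0.5876 0.0415 0.085 ] sides 0.2125176488398557 0.18427631479338963 ang -10.540250254245402
lid [[181, 174], [197, 256], [150, 259], [132, 179]]
```

View pics/crop.png

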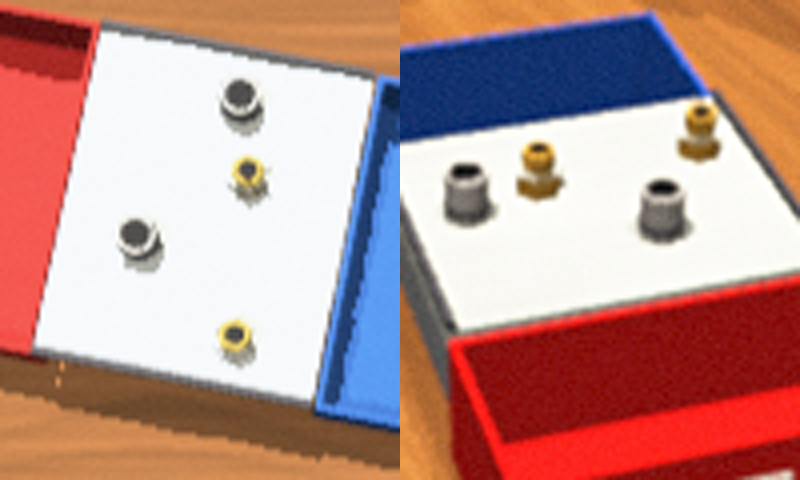

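```bash
cat > m2.py <<'E'
from h import *
# bin/deck seams and corners: refine yaw with deck long edges etc. Compare with projection
top={"sA":(310,163.9),"sB":(283.9,198.3),"fA":(311.8,182.2),"fB":(308.5,222.9)}
# scene crop offset (265,165), scale 4
sc={"sA":(265+467/4,165+171/4),"sB":(265+662/4,165+187/4),"fA":(265+539/4,165+148/4),"fB":(265+701/4,165+108/4)}
yaw=np.radians(-10.9);c=np.array([.5865,.0415]);Rz=np.array([[np.cos(yaw),-np.sin(yaw)],[np.sin(yaw),np.cos(yaw)]])
for k in top:
    z=.085+(.030 if k[0]=='s' else .028)
    a,b=onz("top",top[k],z),onz("scene",sc[k],z)
    print(k,a,b,"tri",tri(top[k],sc[k]),"deck",((a+b)[:2]/2-c)@Rz)
for n in("top","scene"):
  for l,x,y,z in[("deck",110,90,85),("deck",-110,90,85),("deck",-110,-90,85),("deck",110,-90,85),("red",110,212,80),("red",-110,212,80),("blue",110,-212,80),("blue",-110,-212,80)]:
    w=c+Rz@np.array([x,y])/1e3;print(n,l,x,y,proj(n,[*w,z/1e3]).round(1))
# lid handle: black mask
im=cv2.imread("pics/top0.png");m=((im.max(2)<60)).astype(np.uint8);m[:180]=0;m[260:]=0;m[:,:140]=0;m[:,190:]=0
print(cv2.minAreaRect(cv2.findNonZero(m)))
im=cv2.imread("pics/scene0.png");m=((im.max(2)<50)).astype(np.uint8);m[:270]=0;m[300:]=0;m[:,:415]=0;m[:,465:]=0
print(cv2.boundingRect(m), cv2.minAreaRect(cv2.findNonZero(m)))
t=cv2.imread("pics/top0.png");s=cv2.imread("pics/scene0.png")
cv2.imwrite("pics/crop2.png",np.hstack([cv2.resize(t[165:270,120:220],(400,420),interpolation=cv2.INTER_CUBIC),cv2.resize(s[260:365,370:490],(400,350),interpolation=cv2.INTER_CUBIC).copy() if 0 else cv2.resize(s[265:370,390:490],(400,420),interpolation=cv2.INTER_CUBIC)]))
E
python3 m2.py
```

```text
sA [0.6551 0.0173 0.115 ] [0.4578 0.1214 0.115 ] tri [0.5659 0.0892 0.165 ] deck [-0.0348  0.0216]
sB [0.5679 0.0821 0.115 ] [0.3703 0.1849 0.115 ] tri [0.489  0.1549 0.1631] deck [-0.1326  0.0681]
fA [0.6087 0.0128 0.113 ] [0.4049 0.1186 0.113 ] tri [0.5215 0.0885 0.1651] deck [-0.0828  0.0087]
fB [0.5066 0.021  0.113 ] [0.2916 0.128  0.113 ] tri [0.4261 0.1023 0.1671] deck [-0.1903 -0.003 ]
top deck 110 90 [274.9 145.3]
top deck -110 90 [257.4 228.6]
top deck -110 -90 [327.6 241.9]
top deck 110 -90 [343.3 157.8]
top red 110 212 [229.3 137.5]
top red -110 212 [210.8 219.8]
top blue 110 -212 [389.8 166.8]
top blue -110 -212 [375.3 251.1]
scene deck 110 90 [277.5 248. ]
scene deck -110 90 [374.3 230. ]
scene deck -110 -90 [344.6 189. ]
scene deck 110 -90 [257.9 202.7]
scene red 110 212 [294.2 288.4]
scene red -110 212 [399.  266.3]
scene blue 110 -212 [247.2 179.5]
scene blue -110 -212 [328.  167.9]
((164.10000610351562, 221.69998168945312), (25.272401809692383, 9.00261402130127), 77.47119140625)
(427, 278, 28, 18) ((440.45904541015625, 286.45086669921875), (26.164831161499023, 16.749113082885742), 5.19442892074585)
```

View pics/crop2.png

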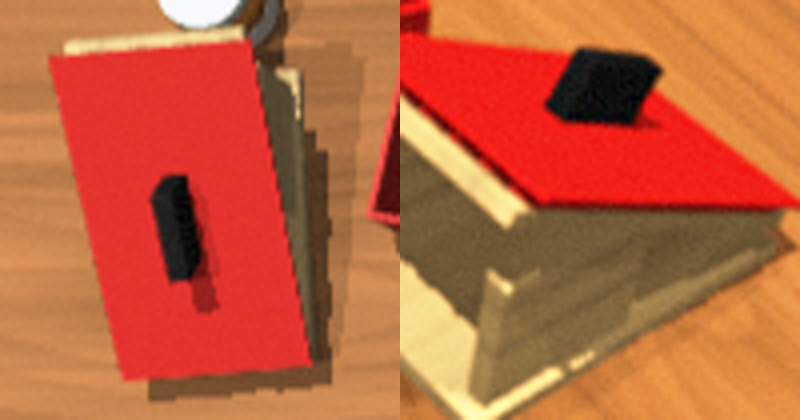

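Run:
```python
from h import *
yaw=np.radians(-10.9);c=np.array([.5865,.0415]);Rz=np.array([[np.cos(yaw),-np.sin(yaw)],[np.sin(yaw),np.cos(yaw)]])
top={"sA":(310,163.9),"sB":(283.9,198.3),"fA":(311.8,182.2),"fB":(308.5,222.9)}
sc={"sA":(265+67/4,165+171/4),"sB":(265+262/4,165+187/4),"fA":(265+139/4,165+148/4),"fB":(265+301/4,165+108/4)}
for k in top:
    z=.085+(.030 if k[0]=='s' else .028)
    a,b=onz("top",top[k],z),onz("scene",sc[k],z)
    print(k,a[:2],b[:2],"tri",tri(top[k],sc[k]),"deck mm",1e3*((a+b)[:2]/2-c)@Rz)
s=cv2.imread("pics/scene0.png");H,S,V=cv2.split(cv2.cvtColor(s,cv2.COLOR_BGR2HSV))
m=(((H<8)|(H>172))&(S>150)&(V>150)).astype(np.uint8);m[:265]=0;m[325:]=0;m[:,:372]=0;m[:,500:]=0
cs,_=cv2.findContours(m,cv2.RETR_EXTERNAL,cv2.CHAIN_APPROX_NONE);k=max(cs,key=cv2.contourArea)
print(cv2.approxPolyDP(cv2.convexHull(k),2,True)[:,0].tolist())
A=tri((132.5,179.3),(425,316.7));B=tri((151.2,260),(490,316.7))
print("A",A,"B",B,"len",np.linalg.norm(A-B),"slope",np.degrees(np.arcsin((A-B)[2]/np.linalg.norm(A-B))),"yaw",np.degrees(np.arctan2(*(A-B)[1::-1])))
# lower end -y corner and lower-end dir in top at z of B
C=onz("top",(198,256.5),B[2]);print("C",C,np.linalg.norm(C-B));D=onz("top",(182.5,175),A[2]);print("D",D,np.linalg.norm(D-A))
```

```text
sA [0.6551 0.0173] [0.6566 0.0182] tri [0.6557 0.0171 0.1139] deck mm [ 72.5903 -10.2023]
sB [0.5679 0.0821] [0.5684 0.082 ] tri [0.5681 0.082  0.1149] deck mm [-25.6935  36.3528]
fA [0.6087 0.0128] [0.6086 0.0131] tri [0.6086 0.0129 0.1129] deck mm [ 27.1653 -23.824 ]
fB [0.5066 0.021 ] [0.5036 0.0187] tri [0.506  0.0213 0.1152] deck mm [-75.815  -36.6633]
[[372, 265], [396, 265], [453, 287], [490, 316], [420, 314], [372, 272]]
A [0.612  0.45   0.1458] B [0.4188 0.4328 0.0367] len 0.22247605863307493 slope 29.363549592564983 yaw 5.067148468185244
C [0.4275 0.311  0.0367] 0.12213530585420818
D [0.6216 0.3282 0.1458] 0.12210173863203001
```

Request:
jog_arm --steps '[[[0,0,0],-0.117],[[0,0,0],-0.117],[[0,0,0],-0.117],[[0,0,0],-0.117],[[0,0,0],-0.117]]' --grip 1.4

```text
clock: 0.52
position: [0.1851, -0.5441, 0.2448]
orientation: [-0.001, 0.896, 0.443, 0.0]
contact_force: [0.6, -0.0, 0.2]
width: 0.0255
```

Request:
jog_arm --steps '[[[0,0,0],-0.117],[[0,0,0],-0.117],[[0,0,0],-0.117],[[0,0,0],-0.117],[[0,0,0],0]]'

```text
clock: 0.93
position: [0.1851, -0.5441, 0.2448]
orientation: [-0.0, 0.77, 0.638, 0.0]
contact_force: [-0.1, 0.4, -0.0]
width: 0.014
```

```bash
cat > d.py <<'E'
from h import *
yaw=np.radians(-10.9);c=np.array([.5865,.0415]);Rz=np.array([[np.cos(yaw),-np.sin(yaw)],[np.sin(yaw),np.cos(yaw)]])
def deck():
    p,M,s=pose();d=1e3*((p[:2]-c)@Rz)
    print("clock",s["clock"],"deck xy mm",d,"z",p[2],"toolx vs deck y deg",np.degrees(np.arctan2(M[1,0],M[0,0]))-79.1,"tilt",M[:,2],"F",s["contact_force"],"w",s["width"],"tip",ctrl.tip_reach,"q",s["joint_pos"])
    return d,p
if __name__=="__main__": deck()
E
python3 d.py
```

```text
clock 0.9333 deck xy mm [-283.4652 -650.9562] z 0.2448236090269563 toolx vs deck y deg 0.11973144693735094 tilt [-0.0002  0.001  -1.    ] F [-0.1449  0.3596 -0.0461] w 0.01399001586686575 tip 0.014 q [-1.364   0.2763  1.5056 -0.      1.3607 -1.1758]
```

Request:
jog_arm --steps '[[[2,1.2,0],0],[[3,1.78,0],0],[[3,1.78,0],0],[[3,1.78,0],0],[[3,1.78,0],0]]'

```text
clock: 1.35
position: [0.2939, -0.4213, 0.245]
orientation: [-0.0, 0.772, 0.635, 0.0]
contact_force: [0.4, -0.5, 0.2]
width: 0.0141
```

Request:
jog_arm --steps '[[[3,1.78,0],0],[[3,1.78,0],0],[[3,1.78,0],0],[[3,1.78,0],0],[[3,1.78,0],0]]'

```text
clock: 1.77
position: [0.4097, -0.2906, 0.2452]
orientation: [-0.0, 0.772, 0.635, -0.0]
contact_force: [0.8, 1.0, 0.4]
width: 0.0139
```

Request:
jog_arm --steps '[[[3,1.78,0],0],[[3,1.78,0],0],[[3,1.78,0],0],[[3,1.78,0],0],[[3,1.78,0],0]]'

```text
clock: 2.18
position: [0.5255, -0.16, 0.2451]
orientation: [-0.0, 0.772, 0.636, -0.0]
contact_force: [0.7, -0.6, 0.4]
width: 0.0136
```

Request:
jog_arm --steps '[[[3,1.78,0],0],[[3,1.78,0],0],[[3,1.78,0],0],[[3,1.78,0],0],[[1.3,0.6,0],0]]'

```text
clock: 2.6
position: [0.6283, -0.0421, 0.2446]
orientation: [-0.0, 0.771, 0.637, 0.001]
contact_force: [0.3, -0.0, -0.2]
width: 0.0141
```

Request:
jog_arm --steps '[[[0,0,2],0],[[0,0,3],0],[[0,0,3],0],[[0,0,1],0],[[0,0,0],0]]'

```text
clock: 3.02
position: [0.6231, -0.0455, 0.152]
orientation: [-0.003, 0.772, 0.636, -0.003]
contact_force: [-0.0, -1.2, 0.3]
width: 0.0143
```

```bash
python3 d.py
```

```text
clock 3.0167 deck xy mm [ 52.4203 -78.5478] z 0.15197522545395536 toolx vs deck y deg -0.08528602575285049 tilt [-0.0075  0.001  -1.    ] F [-0.0225 -1.1664  0.3397] w 0.014277719875438966 tip 0.014 q [-0.1841  0.4151  1.531  -0.0004  1.2031  0.0078]
```

Request:
jog_arm --steps '[[[1.5,1,0],0],[[1.5,1,0],0],[[0,0,0],0],[[0,0,0],0],[[0,0,0],0]]'

```text
clock: 3.43
position: [0.651, -0.0206, 0.1565]
orientation: [0.001, 0.771, 0.637, 0.0]
contact_force: [-0.6, 0.7, 0.1]
width: 0.0141
```

```bash
python3 d.py
```

```text
clock 3.4333 deck xy mm [ 75.1085 -48.7363] z 0.15654380072016785 toolx vs deck y deg -0.011058924579273821 tilt [ 0.0012 -0.0009 -1.    ] F [-0.5797  0.7455  0.0788] w 0.014081095685694682 tip 0.014 q [-0.1379  0.4446  1.4685 -0.0008  1.2272  0.0528]
```

Request:
jog_arm --steps '[[[0,-0.2,1.5],0],[[0,0,1.8],0],[[0,0,1.4],0],[[0,0,0.4],0],[[0,0,0],0]]'

```text
clock: 3.85
position: [0.6478, -0.0202, 0.1036]
orientation: [-0.001, 0.771, 0.636, -0.001]
contact_force: [-1.1, -0.7, 0.4]
width: 0.014
```

```bash
python3 d.py
python3 - <<'E'
from h import *
im=np.hstack([cv2.resize(imaging.camera("top")[140:260,250:350],(400,480),interpolation=cv2.INTER_CUBIC),cv2.resize(imaging.camera("scene")[165:285,265:365],(400,480),interpolation=cv2.INTER_CUBIC)])
cv2.imwrite("pics/a1.png",im)
E
```

```text
clock 3.85 deck xy mm [ 71.8315 -48.9589] z 0.1035602689479711 toolx vs deck y deg -0.042090677706525526 tilt [-0.0025  0.     -1.    ] F [-1.0667 -0.662   0.4027] w 0.014017732081430617 tip 0.014 q [-0.1382  0.4854  1.5415 -0.0004  1.1172  0.0529]
```

View pics/a1.png

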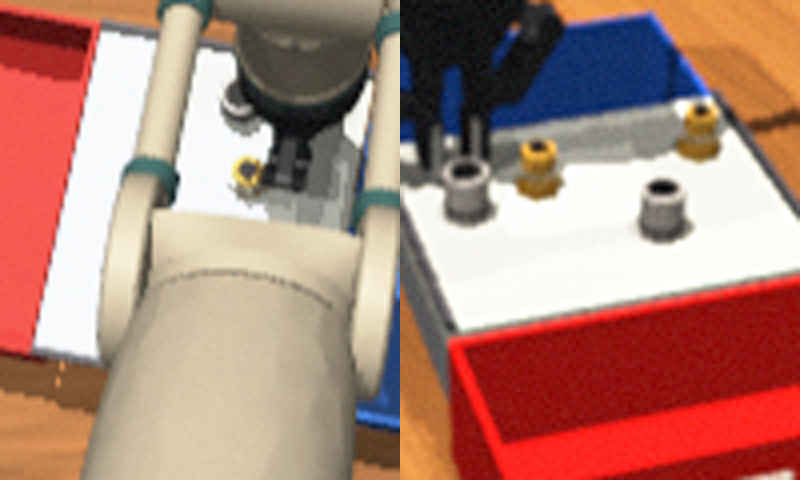

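The fork stands behind socket A, which is at scene-crop (467,190), and it is clear of the fittings.

Request:
jog_arm --steps '[[[0.6,0,0],0],[[1.2,0,0],0],[[1.2,0,0],0],[[1.2,0,0],0],[[1.2,0,0],0]]'

```text
clock: 4.37
position: [0.6596, 0.0352, 0.1047]
orientation: [0.0, 0.771, 0.637, 0.0]
contact_force: [0.9, -0.1, 0.2]
width: 0.0141
```

Request:
jog_arm --steps '[[[1.2,0,0],0],[[1.2,0,0],0],[[1.2,0,0],0],[[1.2,0,0],0],[[1.2,0,0],0]]'

```text
clock: 4.78
position: [0.6707, 0.0937, 0.1042]
orientation: [-0.0, 0.771, 0.637, -0.0]
contact_force: [0.1, -0.5, 0.6]
width: 0.0142
```

Request:
jog_arm --steps '[[[1.2,0,0],0],[[1.2,0,0],0],[[1.2,0,0],0],[[0.6,0,0],0],[[0,0,0],0]]'

```text
clock: 5.2
position: [0.6787, 0.1354, 0.1041]
orientation: [-0.0, 0.771, 0.637, 0.0]
contact_force: [-0.8, -0.0, 0.4]
width: 0.014
```

```bash
python3 d.py
python3 - <<'E'
from h import *
im=np.hstack([cv2.resize(imaging.camera("top")[130:250,200:350],(500,400),interpolation=cv2.INTER_CUBIC),cv2.resize(imaging.camera("scene")[165:315,245:365],(300,400),interpolation=cv2.INTER_CUBIC)])
cv2.imwrite("pics/a2.png",im)
E
```

```text
clock 5.2 deck xy mm [ 72.7565 109.6386] z 0.10414034595943669 toolx vs deck y deg 0.10162242972559454 tilt [ 0.0002  0.0005 -1.    ] F [-0.8087 -0.0485  0.4234] w 0.014034243633883059 tip 0.014 q [0.0962 0.5427 1.433  0.0005 1.1657 0.2845]
```

View pics/a2.png

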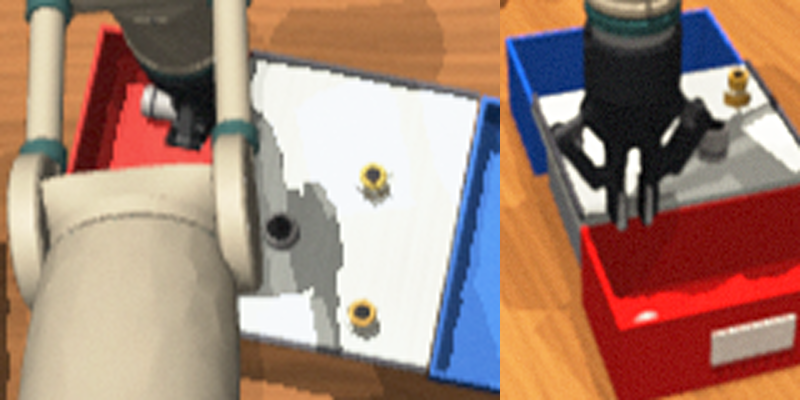

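Socket A lies inside the red bin (crop (155,100)) and the other three parts haven't moved. Next is socket B.

Request:
jog_arm --steps '[[[0,0,-2.5],0],[[0,0,-2.5],0],[[-1.1,-1,0],0],[[-2,-1.8,0],0],[[-2,-1.8,0],0]]'

```text
clock: 5.72
position: [0.6235, 0.0912, 0.1547]
orientation: [0.001, 0.771, 0.637, 0.0]
contact_force: [-0.6, 0.1, -1.1]
width: 0.0139
```

Request:
jog_arm --steps '[[[-2,-1.8,0],0],[[-2,-1.8,0],0],[[-1.95,-1.65,0],0],[[0,0,0],0],[[0,0,0],0]]'

```text
clock: 6.13
position: [0.5599, 0.0423, 0.1547]
orientation: [0.0, 0.772, 0.636, -0.0]
contact_force: [0.4, 0.2, 0.7]
width: 0.014
```

```bash
python3 d.py
```

```text
clock 6.1333 deck xy mm [-26.2499  -4.2063] z 0.1547227799988694 toolx vs deck y deg -0.12897266358649517 tilt [ 0.0002 -0.0003 -1.    ] F [0.4259 0.1562 0.7218] w 0.014021697412645815 tip 0.014 q [-0.0482  0.321   1.676  -0.0004  1.1443  0.1444]
```

Request:
jog_arm --steps '[[[0,0.05,1.5],0],[[0,0,2],0],[[0,0,1.5],0],[[0,0,0],0],[[0.8,0,0],0]]'

```text
clock: 6.55
position: [0.5631, 0.0509, 0.1037]
orientation: [-0.0, 0.771, 0.636, -0.001]
contact_force: [0.6, -1.1, -0.1]
width: 0.0139
```

Request:
jog_arm --steps '[[[1.2,0,0],0],[[1.2,0,0],0],[[1.2,0,0],0],[[1.2,0,0],0],[[1.2,0,0],0]]'

```text
clock: 6.97
position: [0.5748, 0.112, 0.105]
orientation: [0.001, 0.771, 0.637, 0.0]
contact_force: [-0.1, -0.5, 2.0]
width: 0.0143
```

Request:
jog_arm --steps '[[[1.2,0,0],0],[[1.2,0,0],0],[[1.2,0,0],0],[[0.9,0,0],0],[[0,0,0],0]]'

```text
clock: 7.38
position: [0.5831, 0.1567, 0.1042]
orientation: [-0.0, 0.77, 0.637, 0.0]
contact_force: [-0.3, -0.7, 0.9]
width: 0.0139
```

```bash
python3 d.py
```

```text
clock 7.3833 deck xy mm [-25.1096 112.4817] z 0.10417434286229796 toolx vs deck y deg 0.10547760727693856 tilt [ 0.0005  0.0008 -1.    ] F [-0.2856 -0.6793  0.9085] w 0.01388759558948277 tip 0.014 q [0.1469 0.425  1.6485 0.0008 1.0675 0.3349]
```

Request:
jog_arm --steps '[[[0,0,-2.5],0],[[0,0,-2.5],0],[[-1.6,0.9,0],0],[[-2,1.1,0],0],[[-2,1.1,0],0]]'

```text
clock: 7.8
position: [0.6028, 0.0932, 0.155]
orientation: [0.001, 0.771, 0.637, 0.0]
contact_force: [-0.1, -0.4, -0.2]
width: 0.0141
```

Request:
jog_arm --steps '[[[-2,1.1,0],0],[[-2,1.1,0],0],[[0,0,0],0],[[0,0,0],0],[[0,0,0],0]]'

```text
clock: 8.22
position: [0.6162, 0.0504, 0.1541]
orientation: [-0.0, 0.771, 0.637, -0.0]
contact_force: [0.1, 0.6, -0.2]
width: 0.014
```

```bash
python3 d.py
python3 - <<'E'
from h import *
im=np.hstack([cv2.resize(imaging.camera("top")[130:250,200:350],(500,400),interpolation=cv2.INTER_CUBIC),cv2.resize(imaging.camera("scene")[165:315,245:365],(300,400),interpolation=cv2.INTER_CUBIC)])
cv2.imwrite("pics/a3.png",im)
E
```

```text
clock 8.2167 deck xy mm [27.4513 14.3193] z 0.15408338686472953 toolx vs deck y deg -0.027998231693757702 tilt [-0.0009  0.0004 -1.    ] F [ 0.0912  0.623  -0.2242] w 0.013972604065165201 tip 0.014 q [-0.0312  0.401   1.549   0.0004  1.1926  0.1594]
```

View pics/a3.png

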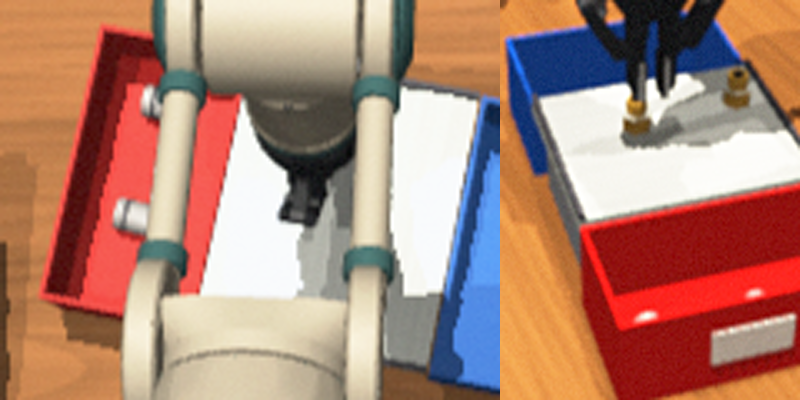

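Both sockets lie in the red bin (crop (150,100) and (130,215)). The fork is above and behind fitting A.

Request:
jog_arm --steps '[[[0,0,1.5],0],[[0,0,2],0],[[0,0,1.4],0],[[0,0,0],0],[[-0.8,0,0],0]]'

```text
clock: 8.73
position: [0.6145, 0.0442, 0.1048]
orientation: [-0.001, 0.77, 0.638, -0.0]
contact_force: [1.4, 0.9, -0.4]
width: 0.014
```

Request:
jog_arm --steps '[[[-1.2,0,0],0],[[-1.2,0,0],0],[[-1.2,0,0],0],[[-1.2,0,0],0],[[-1.2,0,0],0]]'

```text
clock: 9.15
position: [0.6038, -0.0182, 0.106]
orientation: [0.001, 0.771, 0.637, 0.0]
contact_force: [-0.3, 1.3, 0.1]
width: 0.014
```

Request:
jog_arm --steps '[[[-1.2,0,0],0],[[-1.2,0,0],0],[[-1.2,0,0],0],[[-1.2,0,0],0],[[-0.8,0,0],0]]'

```text
clock: 9.57
position: [0.5928, -0.0733, 0.1052]
orientation: [0.0, 0.771, 0.637, -0.0]
contact_force: [0.0, 0.7, 0.0]
width: 0.0142
```

Request:
jog_arm --steps '[[[0,0,0],0],[[0,0,-2.5],0],[[0,0,-2.5],0],[[1,-1,0],0],[[2,-1.9,0],0]]'

```text
clock: 9.98
position: [0.5732, -0.038, 0.1569]
orientation: [0.003, 0.772, 0.636, 0.002]
contact_force: [-0.1, 0.7, -0.5]
width: 0.0139
```

Request:
jog_arm --steps '[[[2,-1.9,0],0],[[2,-1.9,0],0],[[2,-1.9,0],0],[[2,-1.7,0],0],[[0,0,0],0]]'

```text
clock: 10.4
position: [0.5088, 0.0601, 0.1548]
orientation: [-0.002, 0.77, 0.638, -0.001]
contact_force: [-0.6, -0.3, 0.8]
width: 0.0141
```

Request:
jog_arm --steps '[[[0,0,0],0],[[0,0,0],0]]'

```text
clock: 10.57
position: [0.5131, 0.0562, 0.1553]
orientation: [0.0, 0.771, 0.637, 0.0]
contact_force: [0.5, -0.2, 0.6]
width: 0.0141
```

```bash
python3 d.py
```

```text
clock 10.5667 deck xy mm [-74.8868   0.5665] z 0.1552842909392676 toolx vs deck y deg 0.07630659482803992 tilt [ 0.0007 -0.0004 -1.    ] F [ 0.4552 -0.2241  0.5819] w 0.014060828356248965 tip 0.014 q [-0.0255  0.2569  1.771  -0.0004  1.113   0.1636]
```

Request:
jog_arm --steps '[[[0,-0.1,1.5],0],[[0,0,2],0],[[0,0,1.5],0],[[0,0,0],0],[[-0.8,0,0],0]]'

```text
clock: 10.98
position: [0.5107, 0.0483, 0.1047]
orientation: [-0.001, 0.771, 0.637, -0.0]
contact_force: [0.5, 0.7, 0.4]
width: 0.014
```

Request:
jog_arm --steps '[[[-1.2,0,0],0],[[-1.2,0,0],0],[[-1.2,0,0],0],[[-1.2,0,0],0],[[-1.2,0,0],0]]'

```text
clock: 11.4
position: [0.499, -0.0122, 0.1059]
orientation: [0.001, 0.771, 0.637, 0.0]
contact_force: [0.3, 0.3, 0.5]
width: 0.0142
```

Request:
jog_arm --steps '[[[-1.2,0,0],0],[[-1.2,0,0],0],[[-1.2,0,0],0],[[-0.9,0,0],0],[[0,0,0],0]]'

```text
clock: 11.82
position: [0.4902, -0.0566, 0.1053]
orientation: [0.0, 0.772, 0.636, -0.0]
contact_force: [-0.1, -0.4, -0.2]
width: 0.0142
```

Request:
jog_arm --steps '[[[0,0,-2],0],[[0,0,-3.5],0],[[0,0,-3.5],0],[[0,0,-3],0],[[0,0,-2],0]]'

```text
clock: 12.23
position: [0.4916, -0.0547, 0.2485]
orientation: [0.002, 0.771, 0.637, 0.001]
contact_force: [0.8, -0.1, 0.3]
width: 0.0139
```

Request:
jog_arm --steps '[[[0,0,0],0.12],[[0,0,0],0.12],[[0,0,0],0.12],[[0,0,0],0.12],[[0,0,0],0.12]]' --grip 5

```text
clock: 12.65
position: [0.4904, -0.0543, 0.2452]
orientation: [-0.0, 0.926, 0.378, 0.0]
contact_force: [-0.3, 0.1, -0.4]
width: 0.0501
```

Request:
jog_arm --steps '[[[0,0,0],0.12],[[0,0,0],0.12],[[0,0,0],0.12],[[0,0,0],0.12],[[0,0,0],0.12]]'

```text
clock: 13.07
position: [0.4904, -0.0544, 0.2452]
orientation: [-0.0, 0.996, 0.088, -0.0]
contact_force: [-0.7, -0.2, -0.3]
width: 0.0498
```

Request:
jog_arm --steps '[[[0,0,0],0.1],[[0,0,0],0],[[0,0,0],0]]'

```text
clock: 13.32
position: [0.4904, -0.0545, 0.2452]
orientation: [-0.0, 0.999, 0.042, -0.0]
contact_force: [-1.5, 0.5, 0.2]
width: 0.0502
```

```bash
python3 d.py;  python3 - <<'E'
from h import *
p,M,s=pose()
A,B=np.array([.612,.45,.1458]),np.array([.4188,.4328,.0367]);C=np.array([.4275,.311,.0367]);D=np.array([.6216,.3282,.1458])
y=np.radians(4.6);zx=np.array([-.5*np.cos(y),-.5*np.sin(y),.866])
P=(A+B+C+D)/4;Hd=P+zx*.022;print("plate ctr",P,"handle",Hd,"proj mid/top",proj("top",P+zx*.017),proj("top",P+zx*.034),proj("scene",P+zx*.017),proj("scene",P+zx*.034))
print("delta tool cm",M.T@(Hd-p)*100,"yaw",np.degrees(np.arctan2(M[1,0],M[0,0])), "q", s["joint_pos"])
t=imaging.camera("top");cv2.imwrite("pics/a4.png",t)
E
```

```text
clock 13.3167 deck xy mm [ -76.1714 -112.4033] z 0.24515072660872728 toolx vs deck y deg -74.30166858981222 tilt [-0.0002  0.0003 -1.    ] F [-1.547   0.4758  0.2247] w 0.05021981831157239 tip 0.014 q [-0.2519  0.1529  1.6699  0.0002  1.3191  1.2351]
plate ctr [0.52   0.3805 0.0913] handle [0.509  0.3796 0.1103] proj mid/top [164.6567 221.6465] [162.8648 224.4368] [440.1141 288.4907] [444.677  280.7527]
delta tool cm [  5.4838 -43.0978  13.4957] yaw 4.798331410187776 q [-0.2519  0.1529  1.6699  0.0002  1.3191  1.2351]
```

View pics/a4.png

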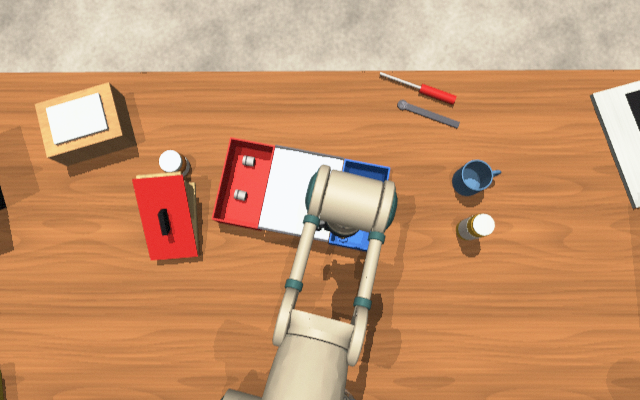

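Both sockets are in the red bin, the deck is empty, and the lid, jar, can and mug are where they started. My predicted handle pixel is (164.7,221.6) and the measured one is (164.1,221.7), so I'm going to the handle.

Request:
jog_arm --steps '[[[0.35,-1.6,0],0],[[0.35,-2.5,0],0],[[0.35,-3,0],0],[[0.35,-3,0],0],[[0.35,-3,0],0]]'

```text
clock: 13.78
position: [0.4973, 0.0785, 0.2453]
orientation: [-0.0, 0.999, 0.041, 0.0]
contact_force: [1.2, 0.5, -0.5]
width: 0.0498
```

Request:
jog_arm --steps '[[[0.35,-3,0],0],[[0.35,-3,0],0],[[0.35,-3,0],0],[[0.35,-3,0],0],[[0.35,-3,0],0]]'

```text
clock: 14.2
position: [0.5025, 0.2298, 0.2453]
orientation: [0.0, 0.999, 0.042, 0.0]
contact_force: [-0.1, -0.2, 0.8]
width: 0.0499
```

Request:
jog_arm --steps '[[[0.35,-3,0],0],[[0.35,-3,0],0],[[0.35,-3,0],0],[[0.35,-3,0],0],[[0.35,-3,0],0]]'

```text
clock: 14.62
position: [0.5078, 0.3807, 0.2451]
orientation: [0.0, 0.999, 0.042, -0.0]
contact_force: [-0.3, -0.4, 0.6]
width: 0.05
```

Request:
jog_arm --steps '[[[0,0,2.5],0],[[0,0,2.5],0],[[0,0,0],0],[[0,0,0],0]]'

```text
clock: 14.95
position: [0.5071, 0.3787, 0.1939]
orientation: [0.001, 0.999, 0.041, -0.002]
contact_force: [-0.3, 0.2, 1.3]
width: 0.0498
```

```bash
cat > l.py <<'E'
from h import *
p,M,s=pose();G=np.array([.5075,.3795,.108])
print(s["clock"],p,"delta tool cm",M.T@(G-p)*100,"yaw",np.degrees(np.arctan2(M[1,0],M[0,0])), "q", s["joint_pos"],"F",s["contact_force"],s["width"])
E
python3 l.py;python3 - <<'E'
from h import *
t=imaging.camera("top");cv2.imwrite("pics/a5.png",t)
H,S,V=cv2.split(cv2.cvtColor(t,cv2.COLOR_BGR2HSV))
m=((H>18)&(H<32)&(S>130)&(V>80)).astype(np.uint8);m[:,:240]=0;m[:,400:]=0;m[:140]=0;m[260:]=0
n,_,st,ce=cv2.connectedComponentsWithStats(m);print([(st[i,4],ce[i].round(0).tolist()) for i in range(1,n) if st[i,4]>4])
E
```

```text
14.95 [0.5071 0.3787 0.1939] delta tool cm [ 0.0774 -0.0901  8.5862] yaw 4.712309123209443 q [ 0.5316  0.3947  1.4543 -0.0001  1.2966  2.0202] F [-0.3099  0.1939  1.2623] 0.04984917854051709
[(np.int32(32), [350.0, 197.0]), (np.int32(28), [342.0, 235.0])]
```

Request:
jog_arm --steps '[[[0.08,-0.1,2.5],0],[[0,0,2.5],0],[[0,0,2],0],[[0,0,1.1],0],[[0,0,0.4],0]]'

```text
clock: 15.42
position: [0.5088, 0.3797, 0.1099]
orientation: [0.0, 0.999, 0.04, -0.0]
contact_force: [-0.0, -0.1, 0.2]
width: 0.05
```

```bash
python3 l.py
python3 - <<'E'
from d import *
for p in ((350,197),(342,235)):
    print((1e3*(onz("top",p,.015)[:2]-c)@Rz))
s=imaging.camera("scene")[230:350,380:500];cv2.imwrite("pics/a6.png",cv2.resize(s,(480,480),interpolation=cv2.INTER_CUBIC))
E
```

```text
15.4167 [0.5088 0.3797 0.1099] delta tool cm [-0.1329  0.0084  0.1882] yaw 4.613968573724519 q [ 0.5316  0.4613  1.5673 -0.0001  1.1138  2.0219] F [-0.0298 -0.0519  0.1786] 0.049956091473754946
[  24.4087 -127.036 ]
[ -80.1601 -124.2743]
```

View pics/a6.png

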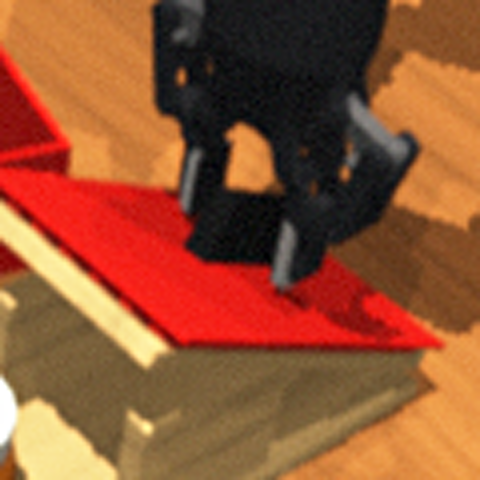

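The jaws straddle the handle bar. Both brass pieces measure inside the blue bin, at deck y ≈ -125. Closing.

Request:
jog_arm --steps '[[[0,0,0],0],[[0,0,0],0],[[0,0,0],0],[[0,0,0],0],[[0,0,0],0]]' --grip 0.4

```text
clock: 15.88
position: [0.5099, 0.3805, 0.1122]
orientation: [-0.001, 0.999, 0.04, 0.002]
contact_force: [0.4, -0.5, 6.6]
width: 0.0133
```

Request:
jog_arm --steps '[[[0,0,0],0],[[0,0,0],0],[[0,0,-0.4],0],[[0,0,-0.8],0],[[0,0,-0.8],0]]'

```text
clock: 16.3
position: [0.508, 0.3798, 0.1301]
orientation: [0.0, 0.999, 0.04, -0.001]
contact_force: [0.6, 0.3, -3.0]
width: 0.0132
```

```bash
python3 l.py
```

```text
16.3 [0.508  0.3798 0.1301] delta tool cm [-0.047   0.0235  2.2077] yaw 4.624176612153748 q [0.5323 0.4435 1.5421 0.0002 1.1583 2.0223] F [ 0.6076  0.2783 -3.0081] 0.013161541174667005
```

Lid is held (13 mm opening, about 3 N). It hangs at 30°, so I'll level it in the jaws by pressing it flat on free bench in front of the stand. First lift and carry it there.

Request:
jog_arm --steps '[[[0,0,-1.5],0],[[0,0,-2.5],0],[[0,0,-3],0],[[0,0,-3],0],[[0,0,-2],0]]'

```text
clock: 16.72
position: [0.5092, 0.3806, 0.2538]
orientation: [-0.001, 0.999, 0.04, 0.002]
contact_force: [0.4, -0.4, -2.4]
width: 0.0133
```

Request:
jog_arm --steps '[[[-1,1,0],0],[[-1.6,1.6,0],0],[[-2,2,0],0],[[-2,2,0],0],[[-2,2,0],0]]'

```text
clock: 17.13
position: [0.4287, 0.2865, 0.2504]
orientation: [0.0, 0.999, 0.041, -0.0]
contact_force: [-0.8, -0.3, -1.4]
width: 0.013
```

Request:
jog_arm --steps '[[[-2,2,0],0],[[-2,2,0],0],[[-2,2,0],0],[[-2,2,0],0],[[-2,2,0],0]]'

```text
clock: 17.55
position: [0.3369, 0.1788, 0.2506]
orientation: [0.0, 0.999, 0.041, 0.0]
contact_force: [0.8, 0.1, -2.5]
width: 0.0135
```

Request:
jog_arm --steps '[[[-1.9,1.8,0],0],[[-1,1,0],0],[[0,0,0],0],[[0,0,0],0],[[0,0,0],0]]'

```text
clock: 17.97
position: [0.313, 0.1502, 0.2508]
orientation: [-0.001, 0.999, 0.04, 0.001]
contact_force: [0.7, 0.2, -2.5]
width: 0.0133
```

```bash
python3 l.py
python3 - <<'E'
from h import *
im=np.hstack([cv2.resize(imaging.camera("top"),(400,250)),cv2.resize(imaging.camera("scene")[:, :],(400,250))]);cv2.imwrite("pics/a7.png",im)
E
```

```text
17.9667 [0.313  0.1502 0.2508] delta tool cm [ 21.1974 -21.2757  14.3508] yaw 4.616651262532988 q [ 0.2454 -0.0853  1.9066  0.0007  1.3179  1.7355] F [ 0.6761  0.2105 -2.4578] 0.013251289360029523
```

View pics/a7.png

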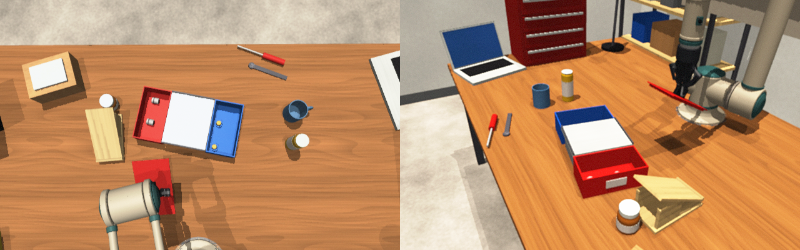

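The lid hangs tilted above clear bench. All four parts are in their bins and nothing else has moved. Lowering.

Request:
jog_arm --steps '[[[0,0,2],0],[[0,0,3],0],[[0,0,3],0],[[0,0,3],0],[[0,0,3],0]]'

```text
clock: 18.48
position: [0.3127, 0.1502, 0.1091]
orientation: [-0.0, 0.999, 0.041, 0.001]
contact_force: [0.1, -0.1, -2.8]
width: 0.0131
```

Request:
jog_arm --steps '[[[0,0,1.5],0],[[0,0,0.5],0],[[0,0,0],0],[[0,0,0],0]]'

```text
clock: 18.82
position: [0.313, 0.15, 0.0907]
orientation: [-0.0, 0.999, 0.041, 0.0]
contact_force: [-1.2, -0.8, -2.7]
width: 0.0132
```

Request:
jog_arm --steps '[[[0,0,0.4],0],[[0.35,0,0.4],0],[[0.4,0,0.4],0],[[0.4,0,0.4],0],[[0,0,0],0]]'

```text
clock: 19.23
position: [0.3248, 0.1506, 0.0743]
orientation: [-0.0, 0.999, 0.04, 0.001]
contact_force: [0.5, 0.3, 1.3]
width: 0.0131
```

Request:
jog_arm --steps '[[[0.35,0,0.4],0],[[0.35,0,0.4],0],[[0.3,0,0.4],0],[[0.3,0,0.4],0],[[0.3,0,0.4],0]]'

```text
clock: 19.65
position: [0.3407, 0.1519, 0.0544]
orientation: [-0.0, 0.999, 0.04, 0.001]
contact_force: [2.8, 0.0, 3.8]
width: 0.013
```

Request:
jog_arm --steps '[[[0.25,0,0.4],0],[[0.2,0,0.4],0],[[0.2,0,0.4],0],[[0.15,0,0.3],0],[[0,0,0],0]]'

```text
clock: 20.07
position: [0.3469, 0.1523, 0.0386]
orientation: [0.0, 0.999, 0.04, -0.001]
contact_force: [1.8, 0.4, 2.0]
width: 0.0132
```

Request:
jog_arm --steps '[[[0,0,0.1],0],[[0,0,0.1],0],[[0,0,0.1],0],[[0,0,0],0]]'

```text
clock: 20.4
position: [0.3469, 0.1523, 0.0362]
orientation: [0.0, 0.999, 0.04, -0.0]
contact_force: [2.9, 1.0, 1.8]
width: 0.013
```

Not flat yet because the force is still low. Pressing further in small steps.

Request:
jog_arm --steps '[[[0.05,0,0.15],0],[[0.05,0,0.15],0],[[0,0,0],0]]'

```text
clock: 20.65
position: [0.348, 0.1524, 0.0331]
orientation: [0.0, 0.999, 0.04, -0.0]
contact_force: [2.2, 0.2, 3.6]
width: 0.0128
```

Request:
jog_arm --steps '[[[0,0,0.15],0],[[0,0,0.1],0],[[0,0,0],0]]'

```text
clock: 20.9
position: [0.3484, 0.1524, 0.0307]
orientation: [0.0, 0.999, 0.04, 0.0]
contact_force: [4.0, -0.3, 4.2]
width: 0.013
```

```bash
python3 l.py
```

```text
20.9 [0.3484 0.1524 0.0307] delta tool cm [ 17.6974 -21.3469  -7.7232] yaw 4.627345725443195 q [ 0.2291  0.2507  2.2117 -0.0001  0.6787  1.7192] F [ 3.9836 -0.2726  4.2422] 0.012980065202392841
```

Request:
jog_arm --steps '[[[0,0,0.1],0],[[0,0,0.1],0],[[0,0,0],0]]'

```text
clock: 21.15
position: [0.3484, 0.1524, 0.03]
orientation: [0.0, 0.999, 0.04, 0.0]
contact_force: [-0.1, -1.0, 22.0]
width: 0.0132
```

```bash
python3 l.py
python3 - <<'E'
from h import *
im=np.hstack([cv2.resize(imaging.camera("top")[210:330,190:340],(450,360)),cv2.resize(imaging.camera("scene")[120:300,380:520],(280,360))]);cv2.imwrite("pics/a8.png",im)
E
```

```text
21.15 [0.3484 0.1524 0.03  ] delta tool cm [ 17.6999 -21.3438  -7.7861] yaw 4.640071615548066 q [ 0.2291  0.252   2.2128 -0.0003  0.6761  1.7192] F [-0.1199 -1.045  21.9843] 0.013227022241999328
```

View pics/a8.png

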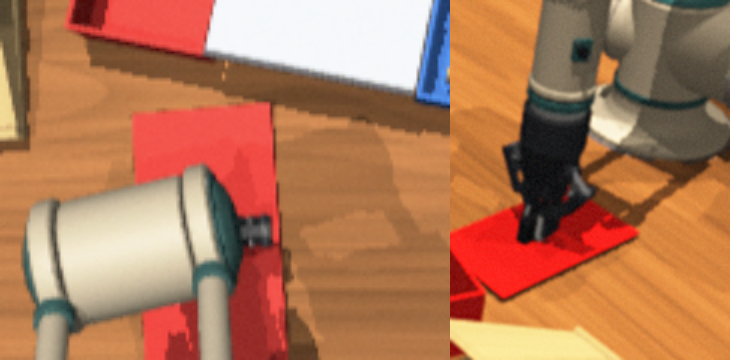

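The lid lies flat on the bench: the force jumped to 22 N with the TCP at z = 0.030. Now I'll measure its offset in the grip from its visible edges, in both views.

```bash
cat > e.py <<'E'
from h import *
def mask(n):
    im=imaging.camera(n);cv2.imwrite(f"pics/raw_{n}_{ctrl.observe()['clock']:.2f}.png",im)
    H,S,V=cv2.split(cv2.cvtColor(im,cv2.COLOR_BGR2HSV));return (((H<8)|(H>172))&(S>140)&(V>60)).astype(np.uint8)
def line(pts):
    vx,vy,x,y=cv2.fitLine(np.float32(pts),cv2.DIST_HUBER,0,.01,.01).ravel();return np.cross([x,y,1],[x+vx,y+vy,1])
def meet(a,b):
    q=np.cross(a,b);return q[:2]/q[2]
E
cat > f.py <<'E'
from e import *
m=mask("top");z=.012
far=[];left=[];right=[]
for c in range(240,276):
    r=np.nonzero(m[236:262,c])[0]
    if len(r):far.append((c,236+r[0]-.5))
for r in range(252,262):
    k=np.nonzero(m[r,215:300])[0]; left.append((215+k[0]-.5,r)); right.append((215+k[-1]+.5,r))
for r in range(262,272):
    k=np.nonzero(m[r,215:300])[0]; right.append((215+k[-1]+.5,r)); left.append((215+k[0]-.5,r))
f,l,rr=line(far),line(left),line(right)
A=onz("top",meet(f,l),z);D=onz("top",meet(f,rr),z)
print("px",meet(f,l),meet(f,rr),"A",A,"D",D,"width",np.linalg.norm(A-D))
y=(A-D)/np.linalg.norm(A-D);print("yaw from far edge",np.degrees(np.arctan2(-y[0],y[1])))
for n,s in(("left",left),("right",right)):
    P=np.array([onz("top",p,z)[:2] for p in s]);vx,vy,_,_=cv2.fitLine(np.float32(P),cv2.DIST_HUBER,0,.01,.01).ravel();print(n,"yaw",np.degrees(np.arctan(vy/vx)))
ms=mask("scene");ms[:190]=0;ms[275:]=0;ms[:,:380]=0
k=max(cv2.findContours(ms,cv2.RETR_EXTERNAL,cv2.CHAIN_APPROX_NONE)[0],key=cv2.contourArea)
a=cv2.approxPolyDP(cv2.convexHull(k),2,True)[:,0];print([(q.tolist(),onz("scene",q,z)[:2].round(4).tolist()) for q in a])
p,M,s=pose();print(p)
E
python3 f.py
```

```text
px [232.9286 247.416 ] [279.9806 243.4279] A [0.4522 0.2249 0.012 ] D [0.4625 0.0996 0.012 ] width 0.1256559144542019
yaw from far edge 4.701387839675727
left yaw 5.6531186
right yaw 4.2794085
[([474, 236], [0.2306, 0.2042]), ([396, 274], [0.484, 0.2271]), ([380, 274], [0.5149, 0.2107]), ([380, 236], [0.434, 0.0976]), ([407, 224], [0.3445, 0.0881]), ([450, 219], [0.2329, 0.1217])]
[0.3484 0.1525 0.03  ]
```

```bash
cat > g.py <<'E'
from e import *
im=cv2.imread("pics/top0.png");H,S,V=cv2.split(cv2.cvtColor(im,cv2.COLOR_BGR2HSV))
red=(((H<8)|(H>172))&(S>140)&(V>60));blu=((H>100)&(H<130)&(S>120)&(V>40));z=.08
def W(s): return np.array([onz("top",p,z)[:2] for p in s])
rf=W([(c,125+np.nonzero(red[125:200,c])[0][0]-.5) for c in range(235,271)])
rl=W([(205+np.nonzero(red[r,205:250])[0][0]-.5,r) for r in range(145,215)])
bf=W([(c,145+np.nonzero(blu[145:200,c])[0][0]-.5) for c in range(349,386)])
br=W([(345+np.nonzero(blu[r,345:400])[0][-1]+.5,r) for r in range(174,246)])
def fit(P):
    vx,vy,x,y=cv2.fitLine(np.float32(P),cv2.DIST_HUBER,0,.0001,.0001).ravel();return np.array([x,y]),np.array([vx,vy])
for n,P in(("rf",rf),("bf",bf),("rl",rl),("br",br)):
    o,v=fit(P);a=np.degrees(np.arctan2(v[1],v[0]));print(n,o,"deck yaw",(a-90 if n[1]=="f" and a>0 else a+90 if n[1]=="f" else a))
o,v=fit(np.vstack([rf,bf]));a=np.degrees(np.arctan2(*v[::-1]));print("joint far yaw",a-90 if a>0 else a+90)
for yaw in np.radians([-10.6,-10.9,-11.2]):
    ux=np.array([np.cos(yaw),np.sin(yaw)]);uy=np.array([-ux[1],ux[0]])
    Xr,Xb=(rf@ux).mean(),(bf@ux).mean();L,Rr=(rl@uy).mean(),(br@uy).mean()
    print(np.degrees(yaw),"far diff mm",(Xr-Xb)*1e3,"span (424)",(L-Rr)*1e3,"red centre",ux*((Xr+Xb)/2-.110)+uy*((L+Rr)/2+.152), "via left only",ux*(Xr-.11)+uy*(L-.06))
E
python3 g.py
```

```text
rf [0.7255 0.1681] deck yaw -11.42215
bf [ 0.6648 -0.1289] deck yaw -11.519379
rl [0.5933 0.2566] deck yaw -11.2870655
br [ 0.544  -0.1659] deck yaw -11.178336
joint far yaw -11.548798
-10.600000000000001 far diff mm 5.047529874754875 span (424) 424.03312908764366 red centre [0.6153 0.1911] via left only [0.6178 0.1906]
-10.9 far diff mm 3.460690906812558 span (424) 424.0341624700268 red centre [0.6161 0.1909] via left only [0.6178 0.1906]
-11.2 far diff mm 1.8737570622811006 span (424) 424.0235707416465 red centre [0.6169 0.1907] via left only [0.6178 0.1906]
```

Request:
jog_arm --steps '[[[0,0,-1],0],[[0,0,-2],0],[[0,0,-3],0],[[0,0,-3],0],[[0,0,-3],0]]'

```text
clock: 21.77
position: [0.3451, 0.1518, 0.1486]
orientation: [0.001, 0.999, 0.04, -0.003]
contact_force: [1.0, 0.1, -2.1]
width: 0.0129
```

Request:
jog_arm --steps '[[[0,0,-3],0],[[0,0,-1.5],0.07],[[0,0,0],0.07],[[0,0,0],0.07],[[0,0,0],0.071]]'

```text
clock: 22.18
position: [0.3457, 0.152, 0.1926]
orientation: [0.001, 0.995, -0.102, -0.002]
contact_force: [-0.1, -0.3, -2.9]
width: 0.013
```

Request:
jog_arm --steps '[[[1.1,-0.4,0],0],[[2.2,-0.75,0],0],[[2.2,-0.75,0],0],[[2.2,-0.75,0],0],[[2.2,-0.75,0],0]]'

```text
clock: 22.6
position: [0.4523, 0.166, 0.1923]
orientation: [0.001, 0.995, -0.099, -0.002]
contact_force: [-0.4, -0.6, -1.7]
width: 0.0133
```

Request:
jog_arm --steps '[[[2.2,-0.75,0],0],[[2.2,-0.75,0],0],[[2.2,-0.75,0],0],[[2.2,-0.75,0],0],[[2.2,-0.75,0],0]]'

```text
clock: 23.02
position: [0.5676, 0.1809, 0.1916]
orientation: [0.001, 0.995, -0.099, -0.002]
contact_force: [-0.3, 0.5, -2.6]
width: 0.0131
```

Request:
jog_arm --steps '[[[2.2,-0.75,0],0],[[1.1,-0.4,0],0],[[0,0,0],0],[[0,0,0],0],[[0,0,0],0]]'

```text
clock: 23.43
position: [0.6002, 0.1854, 0.1923]
orientation: [0.001, 0.995, -0.1, -0.002]
contact_force: [-0.1, -0.2, -2.3]
width: 0.0135
```

```bash
cat > l2.py <<'E'
from h import *
p,M,s=pose();G=np.array([.6205,.190,.102])
print(s["clock"],p,"delta tool cm",M.T@(G-p)*100,"yaw(-11.45)",np.degrees(np.arctan2(M[1,0],M[0,0])),"tilt",M[:,2], "F",s["contact_force"],"T",s["ft_torque"],s["width"],s["joint_pos"])
E
python3 l2.py
```

```text
23.4333 [0.6002 0.1854 0.1923] delta tool cm [ 1.9296 -0.864   9.0221] yaw(-11.45) -11.421828563943576 tilt [-0.0041 -0.0008 -1.    ] F [-0.0981 -0.2177 -2.346 ] T [-0.0493 -0.0495 -0.0221] 0.013456382575964909 [0.1889 0.389  1.4675 0.     1.2892 1.959 ]
```

Request:
jog_arm --steps '[[[0.9,-0.4,0],0],[[1.03,-0.46,0],0],[[0,0,1.5],0],[[0,0,2.5],0],[[0,0,2],0]]'

```text
clock: 23.85
position: [0.6226, 0.1904, 0.1335]
orientation: [-0.0, 0.995, -0.1, 0.001]
contact_force: [-0.3, -0.4, -3.4]
width: 0.0129
```

Request:
jog_arm --steps '[[[0,0,0],0],[[0,0,0],0],[[0,0,0],0]]'

```text
clock: 24.1
position: [0.6232, 0.1904, 0.1351]
orientation: [-0.0, 0.995, -0.1, 0.001]
contact_force: [0.1, 0.1, -1.9]
width: 0.0134
```

```bash
python3 l2.py
cat > k.py <<'E'
from e import *
p,M,s=pose();z=p[2]-.030+.012
m=mask("top");im=cv2.imread("pics/raw_top_%.2f.png"%s["clock"]) if 0 else None
def W(s,z): return np.array([onz("top",q,z)[:2] for q in s])
def first(a,off): 
    k=np.nonzero(a)[0]; return off+k[0]-.5 if len(k) else None
def last(a,off):
    k=np.nonzero(a)[0]; return off+k[-1]+.5 if len(k) else None
yaw=np.radians(-11.4);ux=np.array([np.cos(yaw),np.sin(yaw)]);uy=np.array([-ux[1],ux[0]])
ctr=np.array([.6176,.1906])
for n,s in(("far",[(c,first(m[115:200,c],115)) for c in range(225,280)]),("left",[(first(m[r,195:260],195),r) for r in range(140,220)]),("right",[(last(m[r,240:300],240),r) for r in range(150,225)])):
    s=[q for q in s if None not in q]
    if not s: continue
    P=W(s,z)-ctr; d=P@(ux if n=="far" else uy);t=P@(uy if n=="far" else ux);o=np.polyfit(t,d,1);r=abs(d-np.polyval(o,t));k=r<.003
    o=np.polyfit(t[k],d[k],1);print(n,"mm at centre",1e3*o[1],"slope deg",np.degrees(o[0]),k.sum(),len(k),"px",s[0],s[len(s)//2],s[-1])
E
python3 k.py
```

```text
24.1 [0.6232 0.1904 0.1351] delta tool cm [-0.2664  0.1011  3.3093] yaw(-11.45) -11.456997890667544 tilt [ 0.0022  0.0004 -1.    ] F [ 0.1108  0.0567 -1.8656] T [ 0.0013 -0.0338  0.0387] 0.013396763982096216 [ 0.1899  0.4611  1.4974 -0.0001  1.1808  1.9607]
far mm at centre 108.12648347814076 slope deg -11.242501678260398 3 42 px (225, np.float64(180.5)) (254, np.float64(135.5)) (274, np.float64(144.5))
left mm at centre 10.67513133878817 slope deg 0.21333638603613794 9 74 px (np.float64(244.5), 140) (np.float64(213.5), 183) (np.float64(250.5), 219)
right mm at centre -66.56678034563994 slope deg 0.1571699268292621 75 75 px (np.float64(273.5), 150) (np.float64(265.5), 187) (np.float64(257.5), 224)
```

```bash
ls pics | grep raw
python3 - <<'E'
from e import *
import glob
f=sorted(glob.glob("pics/raw_top*"))[-1];im=cv2.imread(f);H,S,V=cv2.split(cv2.cvtColor(im,cv2.COLOR_BGR2HSV));m=(((H<8)|(H>172))&(S>140)&(V>60))
print("far",[(c,115+np.nonzero(m[115:200,c])[0][0]) for c in range(212,285,2) if m[115:200,c].any()])
print("left",[(r,195+np.nonzero(m[r,195:300])[0][0],195+np.nonzero(m[r,195:300])[0][-1]) for r in range(130,236,3) if m[r,195:300].any()])
f=sorted(glob.glob("pics/raw_scene*"))[-1];print(f)
E
```

```text
raw_scene_21.35.png
raw_top_21.30.png
raw_top_24.15.png
far [(212, np.int64(191)), (214, np.int64(183)), (216, np.int64(175)), (218, np.int64(176)), (220, np.int64(178)), (222, np.int64(179)), (224, np.int64(180)), (226, np.int64(181)), (228, np.int64(181)), (230, np.int64(181)), (232, np.int64(181)), (234, np.int64(192)), (244, np.int64(144)), (246, np.int64(135)), (248, np.int64(135)), (250, np.int64(135)), (252, np.int64(136)), (254, np.int64(136)), (256, np.int64(137)), (258, np.int64(137)), (260, np.int64(137)), (262, np.int64(138)), (264, np.int64(138)), (266, np.int64(139)), (268, np.int64(139)), (270, np.int64(139)), (272, np.int64(140)), (274, np.int64(145))]
left [(136, np.int64(245), np.int64(255)), (139, np.int64(246), np.int64(270)), (142, np.int64(245), np.int64(273)), (145, np.int64(244), np.int64(274)), (148, np.int64(244), np.int64(274)), (151, np.int64(243), np.int64(273)), (154, np.int64(244), np.int64(273)), (157, np.int64(245), np.int64(272)), (160, np.int64(247), np.int64(271)), (163, np.int64(248), np.int64(271)), (166, np.int64(250), np.int64(270)), (169, np.int64(261), np.int64(269)), (172, np.int64(261), np.int64(269)), (175, np.int64(216), np.int64(268)), (178, np.int64(215), np.int64(267)), (181, np.int64(215), np.int64(267)), (184, np.int64(214), np.int64(266)), (187, np.int64(213), np.int64(265)), (190, np.int64(213), np.int64(265)), (193, np.int64(212), np.int64(264)), (196, np.int64(211), np.int64(263)), (199, np.int64(211), np.int64(263)), (202, np.int64(210), np.int64(262)), (205, np.int64(209), np.int64(262)), (208, np.int64(208), np.int64(261)), (211, np.int64(208), np.int64(260)), (214, np.int64(250), np.int64(260)), (217, np.int64(250), np.int64(259)), (220, np.int64(251), np.int64(258)), (223, np.int64(252), np.int64(258)), (226, np.int64(252), np.int64(257)), (229, np.int64(254), np.int64(259))]
pics/raw_scene_21.35.png
```

```bash
cat > k2.py <<'E'
from e import *
import glob
def rel(fn,z,fc,lr):
    im=cv2.imread(fn);H,S,V=cv2.split(cv2.cvtColor(im,cv2.COLOR_BGR2HSV));m=(((H<8)|(H>172))&(S>140)&(V>60))
    yaw=np.radians(-11.4);ux=np.array([np.cos(yaw),np.sin(yaw)]);uy=np.array([-ux[1],ux[0]]);ctr=np.array([.6176,.1906])
    for n,s in(("far",[(c,115+np.nonzero(m[115:200,c])[0][0]-.5) for c in fc]),("left",[(195+np.nonzero(m[r,195:260])[0][0]-.5,r) for r in lr])):
        P=np.array([onz("top",q,z)[:2] for q in s])-ctr;d=P@(ux if n=="far" else uy);t=P@(uy if n=="far" else ux);o=np.polyfit(t,d,1)
        print(n,"mm at centre",1e3*o[1],"slope deg",np.degrees(o[0]),"rms mm",1e3*np.std(d-np.polyval(o,t)))
print("bin (110, 60)");rel("pics/top0.png",.08,range(235,271),range(145,215))
print("lid (112, 62)");rel(sorted(glob.glob("pics/raw_top*"))[-1],.117,range(248,271),range(178,212))
E
python3 k2.py
```

```text
bin (110, 60)
far mm at centre 110.201836276535 slope deg 0.02209528634538817 rms mm 0.840275497607422
left mm at centre 59.97335910836595 slope deg 0.057337126525668726 rms mm 0.730402879578626
lid (112, 62)
far mm at centre 114.8239584615207 slope deg 0.38205028986072054 rms mm 0.7085417238496724
left mm at centre 63.52507782613628 slope deg 0.09692880874096185 rms mm 0.703214775023545
```

Request:
jog_arm --steps '[[[-0.27,0.13,0.7],0],[[0,0,0.8],0],[[0,0,0.5],0],[[0,0,0],0],[[0,0,0],0]]'

```text
clock: 24.57
position: [0.6192, 0.1894, 0.1133]
orientation: [0.0, 0.995, -0.1, -0.0]
contact_force: [-0.1, -0.0, -2.6]
width: 0.0128
```

Request:
jog_arm --steps '[[[0,0,0],0],[[0,0,0],0]]'

```text
clock: 24.73
position: [0.6197, 0.1895, 0.1139]
orientation: [-0.0, 0.995, -0.1, 0.0]
contact_force: [1.3, -1.3, -2.2]
width: 0.0131
```

```bash
python3 l2.py
```

```text
24.7333 [0.6197 0.1895 0.1139] delta tool cm [ 0.0698 -0.0638  1.195 ] yaw(-11.45) -11.472787734157743 tilt [ 0.0003  0.     -1.    ] F [ 1.2992 -1.255  -2.1944] T [ 0.0201 -0.0228  0.0078] 0.01314619535657299 [ 0.1895  0.4748  1.5315 -0.0001  1.135   1.9606]
```

Request:
jog_arm --steps '[[[0.05,0,0.2],0],[[0,0,0.2],0],[[0,0,0],0]]'

```text
clock: 24.98
position: [0.6202, 0.1897, 0.1096]
orientation: [-0.0, 0.995, -0.1, 0.0]
contact_force: [1.5, 1.2, -2.3]
width: 0.013
```

Request:
jog_arm --steps '[[[0,0,0.15],0],[[0,0,0.15],0],[[0,0,0],0]]'

```text
clock: 25.23
position: [0.6201, 0.1896, 0.1065]
orientation: [-0.0, 0.995, -0.1, 0.0]
contact_force: [1.2, 0.3, -2.3]
width: 0.0129
```

```bash
python3 l2.py
```

```text
25.2333 [0.6201 0.1896 0.1065] delta tool cm [ 0.0319 -0.0456  0.4489] yaw(-11.45) -11.453505019395532 tilt [ 0.0002  0.0003 -1.    ] F [ 1.1708  0.331  -2.3352] T [ 0.2252 -0.1253  0.2143] 0.012934677775335109 [0.1894 0.4819 1.5395 0.0002 1.1199 1.96  ]
```

It's 3.5 mm inside the rim with no upward force. Continuing down to the seat.

Request:
jog_arm --steps '[[[0,0,0.15],0],[[0,0,0.15],0],[[0,0,0.1],0],[[0,0,0],0]]'

```text
clock: 25.57
position: [0.6201, 0.1896, 0.1027]
orientation: [-0.0, 0.995, -0.1, 0.0]
contact_force: [1.0, 2.6, -2.8]
width: 0.0133
```

Request:
jog_arm --steps '[[[0,0,0.1],0],[[0,0,0.05],0],[[0,0,0],0]]'

```text
clock: 25.82
position: [0.6202, 0.1896, 0.1021]
orientation: [-0.0, 0.995, -0.1, 0.0]
contact_force: [0.1, 3.3, 4.8]
width: 0.013
```

```bash
python3 l2.py
```

```text
25.8167 [0.6202 0.1896 0.1021] delta tool cm [ 0.0211 -0.045   0.0087] yaw(-11.45) -11.469859845995284 tilt [ 0.0007  0.0004 -1.    ] F [0.0849 3.3    4.8233] T [0.3693 0.4438 0.222 ] 0.01297646146835422 [0.1893 0.4858 1.545  0.0003 1.11   1.9602]
```

Contact came at TCP z = 0.102, as predicted for a full seat. A firm press, ease off, release, rise.

Request:
jog_arm --steps '[[[0,0,0.1],0],[[0,0,0.05],0],[[0,0,0],0],[[0,0,-0.1],0],[[0,0,0],0]]'

```text
clock: 26.23
position: [0.6202, 0.1896, 0.1021]
orientation: [-0.0, 0.995, -0.1, 0.001]
contact_force: [-0.5, 2.6, 7.4]
width: 0.013
```

Request:
jog_arm --steps '[[[0,0,0],0],[[0,0,0],0],[[0,0,0],0],[[0,0,0],0],[[0,0,0],0]]' --grip 5

```text
clock: 26.65
position: [0.6198, 0.189, 0.1003]
orientation: [0.0, 0.995, -0.1, -0.0]
contact_force: [0.8, -0.2, 0.5]
width: 0.0501
```

Request:
jog_arm --steps '[[[0,0,-1],0],[[0,0,-2],0],[[0,0,-3],0],[[0,0,-3],0],[[0,0,-3],0]]'

```text
clock: 27.07
position: [0.6198, 0.1892, 0.2226]
orientation: [0.0, 0.995, -0.1, -0.0]
contact_force: [0.4, 0.4, -0.0]
width: 0.0501
```

Request:
jog_arm --steps '[[[-2,1,0],0],[[-3,2.5,0],0],[[-3,2.5,0],0],[[-3,2.5,0],0],[[-3,2.5,0],0]]'

```text
clock: 27.48
position: [0.4593, 0.1087, 0.2213]
orientation: [0.0, 0.995, -0.1, 0.0]
contact_force: [1.1, -1.2, 0.4]
width: 0.0502
```

Request:
jog_arm --steps '[[[-3,2.5,0],0],[[-3,2.5,0],0],[[-3,2.5,0],0],[[-2,2.5,0],0],[[0,2.5,0],0]]'

```text
clock: 27.9
position: [0.3231, 0.0093, 0.221]
orientation: [-0.0, 0.995, -0.099, -0.001]
contact_force: [0.7, -0.1, -0.4]
width: 0.05
```

Request:
jog_arm --steps '[[[0,3,0],0],[[0,3,0],0],[[0,2,0],0],[[0,0,0],0],[[0,0,0],0]]'

```text
clock: 28.32
position: [0.3123, -0.0703, 0.2214]
orientation: [0.0, 0.995, -0.102, 0.001]
contact_force: [0.1, 0.0, 0.5]
width: 0.0502
```

```bash
python3 l2.py
python3 - <<'E'
from e import *
t=imaging.camera("top");s=imaging.camera("scene");cv2.imwrite("pics/t9.png",t);cv2.imwrite("pics/s9.png",s)
im=np.hstack([cv2.resize(t[100:280,120:520],(400,300)),cv2.resize(s[100:385,150:510],(400,300))]);cv2.imwrite("pics/a9.png",im)
H,S,V=cv2.split(cv2.cvtColor(s,cv2.COLOR_BGR2HSV));m=((H<8)|(H>172))&(S>140)&(V>60)
# predicted seated plate-top corners
yaw=np.radians(-11.4);ux=np.array([np.cos(yaw),np.sin(yaw)]);uy=np.array([-ux[1],ux[0]]);ctr=np.array([.6176,.1906])
for a,b in((112,62),(112,-62),(-112,62),(-112,-62)):
    P=[*(ctr+ux*a/1e3+uy*b/1e3),.084];print((a,b),"top",proj("top",P).round(1),"scene",proj("scene",P).round(1))
def hull(im,roi,lo):
    H,S,V=cv2.split(cv2.cvtColor(im,cv2.COLOR_BGR2HSV));m=(((H<8)|(H>172))&(S>140)&(V>lo)).astype(np.uint8)
    k=np.zeros_like(m);x0,y0,x1,y1=roi;k[y0:y1,x0:x1]=m[y0:y1,x0:x1];c=max(cv2.findContours(k,cv2.RETR_EXTERNAL,cv2.CHAIN_APPROX_NONE)[0],key=cv2.contourArea);return cv2.approxPolyDP(cv2.convexHull(c),2.,True)[:,0].tolist()
print(hull(t,(200,125,290,245),60),hull(s,(260,215,420,320),60))
E
```

```text
28.3167 [ 0.3123 -0.0703  0.2214] delta tool cm [ 24.9057 -31.7203  11.9706] yaw(-11.45) -11.663843070106003 tilt [ 0.0012 -0.0002 -1.    ] F [0.0775 0.0002 0.4514] T [ 0.0038  0.0621 -0.0407] 0.050175114611086584 [-0.4402 -0.1083  2.002   0.0003  1.2468  1.3341]
(112, 62) top [228.9 135.2] scene [291.9 287.8]
(112, -62) top [275.4 144.1] scene [275.7 248.5]
(-112, 62) top [209.3 219.1] scene [399.5 265.8]
(-112, -62) top [257.  228.6] scene [374.6 230.7]
[[229, 136], [274, 144], [260, 230], [210, 219]] [[373, 230], [398, 264], [395, 279], [385, 296], [292, 316], [278, 280], [276, 248]]
```

View pics/a9.png

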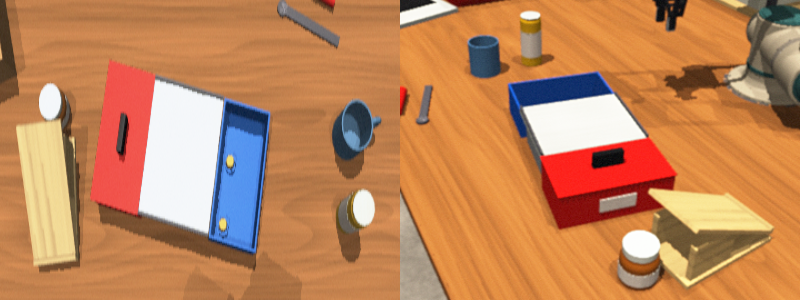

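Both views show the lid flat on the red bin, with all corners within 1–2 px of the predicted seated positions. The fittings are in the blue bin, and the jar, mug and can are undisturbed. To make sure it's fully home, I'll press the handle top with closed fingers; seated, contact should come at TCP z ≈ 0.132.

Request:
jog_arm --steps '[[[0,-3,0],0],[[0,-3,0],0],[[0,-3,0],0],[[2.7,-2.7,0],0],[[2.7,-2.5,0],0]]' --grip 0.2

```text
clock: 28.83
position: [0.3929, 0.062, 0.2211]
orientation: [-0.0, 0.995, -0.098, 0.0]
contact_force: [0.4, -0.9, 0.1]
width: 0.0019
```

Request:
jog_arm --steps '[[[2.7,-2.5,0],0],[[2.7,-2.5,0],0],[[2.7,-2.5,0],0],[[2.7,-2.5,0],0],[[2.7,-2.5,0],0]]'

```text
clock: 29.25
position: [0.5513, 0.1578, 0.2205]
orientation: [0.0, 0.995, -0.098, -0.0]
contact_force: [-0.4, -1.1, 0.4]
width: 0.0018
```

Request:
jog_arm --steps '[[[2.7,-2.5,0],0],[[2,-2.5,0],0],[[1,0,0],0],[[0,0,0],0],[[0,0,0],0]]'

```text
clock: 29.67
position: [0.6154, 0.1931, 0.22]
orientation: [0.001, 0.995, -0.099, -0.001]
contact_force: [-0.6, 0.2, 0.2]
width: 0.002
```

```bash
sed -i 's/\[.6205,.190,.102\]/[.6176,.1906,.132]/' l2.py; python3 l2.py
```

```text
29.6667 [0.6154 0.1931 0.22  ] delta tool cm [0.2854 0.1912 8.7953] yaw(-11.45) -11.368231760116151 tilt [-0.0025 -0.0008 -1.    ] F [-0.6161  0.2183  0.1564] T [-0.0044  0.0086  0.0031] 0.002020331832757908 [ 0.1964  0.3963  1.3855 -0.0003  1.3625  1.9657]
```

Request:
jog_arm --steps '[[[0.28,0.19,1.5],0],[[0,0,2.5],0],[[0,0,2.5],0],[[0,0,1.3],0],[[0,0,0],0]]'

```text
clock: 30.08
position: [0.6145, 0.1888, 0.1397]
orientation: [0.001, 0.995, -0.1, -0.004]
contact_force: [-0.1, 0.1, -0.0]
width: 0.0021
```

Request:
jog_arm --steps '[[[0,0,0],0],[[0,0,0.3],0],[[0,0,0.2],0],[[0,0,0.2],0],[[0,0,0],0]]'

```text
clock: 30.5
position: [0.6189, 0.1897, 0.1362]
orientation: [-0.0, 0.995, -0.1, 0.0]
contact_force: [0.3, -0.4, 0.2]
width: 0.0019
```

```bash
python3 l2.py
```

```text
30.5 [0.6189 0.1897 0.1362] delta tool cm [-0.1447 -0.0626  0.4233] yaw(-11.45) -11.473800418272479 tilt [ 0.0007  0.0001 -1.    ] F [ 0.2748 -0.448   0.1774] T [-0.0202  0.0086 -0.0133] 0.001859074812742224 [ 0.19    0.4549  1.5053 -0.0001  1.1807  1.9611]
```

Request:
jog_arm --steps '[[[-0.1,-0.06,0.15],0],[[0,0,0.15],0],[[0,0,0],0]]'

```text
clock: 30.75
position: [0.6178, 0.1905, 0.1325]
orientation: [0.0, 0.995, -0.1, -0.0]
contact_force: [0.1, -0.3, 0.3]
width: 0.0021
```

Request:
jog_arm --steps '[[[0,0,0.1],0],[[0,0,0.1],0],[[0,0,0],0]]'

```text
clock: 31.0
position: [0.618, 0.1905, 0.1321]
orientation: [-0.0, 0.995, -0.1, 0.0]
contact_force: [-2.1, -0.2, 6.2]
width: 0.0018
```

Request:
jog_arm --steps '[[[0,0,0.1],0],[[0,0,0],0]]'

```text
clock: 31.17
position: [0.618, 0.1905, 0.1321]
orientation: [-0.0, 0.995, -0.1, 0.001]
contact_force: [-3.3, 0.1, 10.6]
width: 0.0022
```

Contact came rigidly at 0.1321, so the lid is home. Retreat and hand in.

Request:
jog_arm --steps '[[[0,0,-0.5],0],[[0,0,-2],0],[[0,0,-3],0],[[0,0,-3],0],[[0,0,-2],0]]'

```text
clock: 31.58
position: [0.6189, 0.1907, 0.2376]
orientation: [-0.0, 0.995, -0.1, 0.002]
contact_force: [0.4, 0.1, 0.7]
width: 0.0019
```

Request:
jog_arm --steps '[[[-2,1,0],0],[[-2.5,2,0],0],[[-2.5,2,0],0],[[-2.5,2,0],0],[[-2.5,2,0],0]]'

```text
clock: 32.0
position: [0.4811, 0.1256, 0.2346]
orientation: [0.0, 0.995, -0.1, -0.0]
contact_force: [-0.0, -0.4, 0.4]
width: 0.0018
```

Request:
jog_arm --steps '[[[-2.5,2,0],0],[[-2.5,2,0],0],[[-1,1,0],0],[[0,0,0],0],[[0,0,0],0]]'

```text
clock: 32.42
position: [0.4146, 0.0891, 0.2354]
orientation: [-0.0, 0.995, -0.1, 0.001]
contact_force: [0.6, 0.7, 0.2]
width: 0.0022
```

```bash
python3 l2.py
python3 - <<'E'
from h import *
for n in("top","scene"):
    a=imaging.camera(n);b=cv2.imread("pics/t9.png" if n=="top" else "pics/s9.png")
    r=(slice(130,245),slice(205,270)) if n=="top" else (slice(215,320),slice(270,400))
    print(n,"changed px in bin region",int((cv2.absdiff(a,b).max(2)[r]>60).sum()))
print(ctrl.close_job())
E
```

```text
32.4167 [0.4146 0.0891 0.2354] delta tool cm [ 17.8394 -13.9949  10.3971] yaw(-11.45) -11.52441813434928 tilt [ 0.0028  0.0005 -1.    ] F [0.574  0.6779 0.2053] T [-0.0326  0.0039 -0.0347] 0.0022408482424485813 [0.0469 0.0505 1.8143 0.0004 1.274  1.8188]
top changed px in bin region 955
scene changed px in bin region 15
the job is handed in; nothing more can be done
None
```

The job is done and handed in at about 32.5 s. I swept both sockets into the red bin and both fittings into the blue bin. Then I took the lid off its rest, pressed it flat on the bench to level it in the grip, fitted it on the red bin and let go.

Last checks:
- **Lid seated:** while fitting, the lid met the rim at tool height 0.102 m. A press of about 10 N on the handle top met firm contact at 0.132 m. Both are the heights expected for a fully seated lid.
- **Lid level and in place:** before that press, the visible lid corners in both pictures were within about 1–2 pixels of where a seated lid should appear. The one exception is the near corner by the stand in the top view, about 3 pixels off; I read that as the bin wall showing below the lid edge.
- **Parts and other items:** the same pictures showed both fittings in the blue bin, an empty deck, and the mug, can and jar where they started. Both sockets were seen lying in the red bin before it was covered.
- **Check that disagreed:** comparing pictures from before and after the handle press, the scene view was practically unchanged around the bin (15 pixels). The top view changed by 955 pixels. I put that down to the arm covering part of that area, but I had no picture views left to confirm it.

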